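# Push an engine barrel into the corner fixture and snug up the sliding stop

## Task

Set the tall finned engine barrel up in the bench fixture, by pushing only: slide it along the bench so that one of its long sides is flush against the long rail and it is right in the corner against the short fence, and push the sliding stop along the rail until it rests snugly against the barrel, so that the barrel is boxed in. Push steadily, do not lift, tip or bat the barrel, leave the other things on the bench where they are, and finish with the hand clear.

Things in the scene. Friction and masses are not known exactly. Their poses are not given: they have to be found in the camera images.
- barrel: Finned aluminium engine barrel loose on the bench, about 0.75 kg: a plain box outline 100 mm (its x) by 116 mm (its y), 62 mm tall, with a dark 74 mm bore in its top. Origin: centre of its underside; z up. It starts on the robot's side of the rail, standing between the lines of the short fence and the sliding stop, turned up to 0.35 rad out of line with the rail.
- fixture: Fixed dark steel corner fixture. Origin: its inner corner, at bench level. Long rail: working face is the plane x = 0, looking along -x (to the robot), running 386 mm from the corner along -y, 26 mm tall, 14 mm thick. Short fence: working face is the plane y = 0, looking along -y, reaching 60 mm from the corner along -x, 26 mm tall. z up.
- barrel_home (a point): A fixed point on the bench where the barrel's origin lies when it is fully home: x = -50, y = -58 mm in the fixture's frame. The barrel's axes are then parallel to the fixture's.
- stop_face (a point): Middle of the working face of the sliding stop (bright steel block, 45 mm tall, astride the rail), at fixture x = -41 mm, 23.5 mm above the bench. The face looks along the fixture's +y to the short fence: 176 to 206 mm from it at the start, 116 mm when against the fully home barrel. In front of the rail the block spans fixture x = -80 to -2 mm.
- stop_outer (a point): Middle of the stop's plain outer face, 90 mm from stop_face along the fixture's -y, a good place to push. The stop slides only along the fixture's y, with about 3 N of friction, stays where it is left, and can push the barrel along the rail.
- piston: Bystander: aluminium piston, 72 mm diameter, 50 mm tall, standing near the short fence on the side away from the stop. Origin: centre of its underside.
- bearing: Bystander: steel ball bearing lying flat, 52 mm diameter, 15 mm tall, on the robot's side of the sliding stop. Origin: centre of its underside.
- head: Bystander, similar to the barrel but smaller: finned aluminium cylinder head, 80 by 92 mm, only 30 mm tall, small 20 mm hole in its top, at the right, beyond the sliding stop. Origin: centre of its underside.
- sprocket: Bystander: flat dark steel chain sprocket, 130 mm diameter, 6 mm thick, at the left. Origin: centre of its underside.
- wrench: Bystander: steel wrench lying on the bench at the right, about 200 mm long.
- screwdriver: Bystander: screwdriver lying on the bench at the left, about 200 mm long.
- oil: Bystander: yellow oil bottle, 70 mm diameter, 190 mm tall, standing at the right. Origin: centre of its underside.
Mind the look-alikes: they are no part of the job. Leave any orange look-alike of the barrel alone.

How it is judged:
By the outcome, as a careful person would: the job done as asked, in the order asked, and still so for the second after the job is handed in, with the robot touching nothing.
It also fails if it takes over 45 s, if anything falls off the work surface, if the arm or the gripper's body presses on something with over 40 N, if the wrist force passes 120 N, or if a joint passes its speed limit or range.

## Robot

A 6-joint arm with a two-finger parallel gripper is mounted at the origin on the work surface. World frame = base frame: x ahead of the robot, y to its left, z up, the work surface at z = 0. Lengths are in m, angles in rad, forces in N, time in s.
With the tool pointing down it reaches from about 0.35 to 0.85 m from the base axis. Payload 8.1 kg.
Tool frame: the origin (TCP) lies midway between the tips of the shut fingers; the grasp point (between the pads) lies 19 mm behind it; z points along the fingers, y is the direction in which the jaws open and shut (so a half turn about z gives the same grasp; the last joint's range is limited). The gripper opens to 93 mm and grips with 3 to 60 N. Pads are 15 mm wide; open, the fingers measure 128 mm over their backs; the gripper's body (75 mm by 188 mm) begins 65 mm behind the grasp point.
Start: joints at [-1.32, 0.13, 1.488, -0, 1.523, -0.085], TCP at [0.198, -0.566, 0.219] pointing down, gripper open.
Joint ranges: [-2.96, 2.96], [-0.89, 2.26], [0.02, 2.5], [-1.34, 4.48], [0, 2.73], [-2.66, 2.66]. Speed limits (rad/s): [2.39, 2.39, 2.79, 3.14, 3.14, 3.14].

## Interface

Orientations are given as [roll, pitch, yaw] about the fixed x, y, z axes, in that order (R = Rz(yaw) Ry(pitch) Rx(roll)).
In Python, from station import manip gives the robot as it stands. Calls block until the motion is done:
- manip.move_ptp(position, orientation): joint-space move of the TCP to a pose.
- manip.movel(position, rot=None, vel=0.15, contact_N=None): straight line of the TCP; rot=None keeps the orientation; vel is the mean speed in m/s. With contact_N (N) it stops when the force on the tool has changed by that much, and returns True; else False.
- manip.goto_joints(angles): joint-space move.
- manip.grip(opening, squeeze=None): finger opening in m; squeeze is the grip in N (None keeps the last); returns when the fingers have stopped.
- manip.hold(seconds).
- manip.inverse_kinematics(position, orientation): joint angles nearest the present ones, or None.
- manip.get_state(): the state.
- manip.read_camera(name): name is "side" or "top"; returns a dict with "frame" (400x640x3 uint8, red, green, blue), "depth" (400x640 float32, m along the optical axis (not along the pixel's ray), 0 where there is no reading), "fx", "fy", "cx", "cy" (pixels), "distortion" ([k1, k2, p1, p2, k3] as OpenCV has them; the pictures are not rectified), "xyz" and "orientation" of the camera in the world. Camera axes: x right, y up, looking along -z (the intrinsics and any distortion apply to the point x, -y, -z); pixel columns grow to the right and rows downward; lengths in m; the calibration is good to about 2 mm. A picture is of the moment at which its call begins.
A pose or a line that the arm cannot do raises manip.IKError and nothing moves.
- manip.job_done(): hands the job in, once; it reports no verdict.
Trained networks look in the newest picture that a camera, given by its name, has taken for a name from the list of things; names that differ only in an ending like _2 or _b are one class to them, and where a whole thing is asked for, a point or a joint stands for the part that bears it (a point fixed in the world has none). Each returns a list of dicts, best first, with "p" (0 to 1); they miss things now and then, are a little off and sometimes report something else, mostly with a low value. They report only what shows in the picture. A call takes as long as a camera call. They do not tell look-alikes from the thing itself.
- manip.search_frame(query, camera): "rect" ([left, top, right, bottom] in pixels, round what is visible of it).
- manip.pinpoint(query, camera): "at" ([row, column] in pixels: a listed point, or the origin of a listed thing).
The state is a dict: "time": time; "joints": joint angles; "joint_vel": joint speeds; "joint_torque": joint torques, N m; "eef_pos": TCP position; "orientation": TCP orientation; "force": force on the tool from outside, world axes, zero at the start; "ft_torque": the same for the moment, N m; "width": finger opening in m.
Only numpy, scipy, OpenCV 4.12 (cv2) and the standard library are available. Lean on these libraries where they do the work, as an engineer would, in place of code of your own. Each camera call takes 0.05 s, during which the arm holds its last target.

## Working session

There is one attempt and no reset: what is moved stays moved. The work goes in short steps, each a Python script; the robot and the scene stay as the last script left them, time stands still between calls to the robot, and variables do not carry over. Pictures are saved under pics/ and viewed, and the job is handed in when it is done.

```bash
ls; mkdir -p pics
cat > h.py <<'E'
import numpy as np, cv2
from station import manip
from scipy.spatial.transform import Rotation as R
def cam(n):
    c=manip.read_camera(n); return c
def Rc(c):
    o=np.array(c["orientation"],float)
    return o if o.shape==(3,3) else R.from_euler('xyz',o).as_matrix()
def unproj(c,uv,depth=None,z=None):
    """uv (col,row). depth along axis or plane z"""
    K=np.array([[c["fx"],0,c["cx"]],[0,c["fy"],c["cy"]],[0,0,1.]])
    p=cv2.undistortPoints(np.array(uv,float).reshape(-1,1,2),K,np.array(c["distortion"],float)).reshape(-1,2)
    d=np.c_[p[:,0],-p[:,1],-np.ones(len(p))]
    dw=d@Rc(c).T; o=np.array(c["xyz"])
    if depth is not None: s=np.array(depth).reshape(-1)
    else: s=(z-o[2])/dw[:,2]
    return o+dw*s[:,None]
def proj(c,P):
    K=np.array([[c["fx"],0,c["cx"]],[0,c["fy"],c["cy"]],[0,0,1.]])
    p=(np.array(P,float).reshape(-1,3)-np.array(c["xyz"]))@Rc(c)
    p=p*[1,-1,-1]
    return cv2.projectPoints(p,np.zeros(3),np.zeros(3),K,np.array(c["distortion"],float))[0].reshape(-1,2)
E
python3 - <<'E'
from h import *
for n in("side","top"):
    c=cam(n); print(n,c["xyz"],c["orientation"],c["fx"],c["distortion"])
    cv2.imwrite(f"pics/{n}0.png",c["frame"][:,:,::-1])
    for q in("barrel","fixture","barrel_home","stop_face","stop_outer","piston","bearing","head"):
        print(q,[(np.round(r["at"]),round(r["p"],2)) for r in manip.pinpoint(q,n)][:3],[(np.round(r["rect"]),round(r["p"],2)) for r in manip.search_frame(q,n)][:3])
print(manip.get_state())
E
```

```text
pics
side [0.42286106 1.15755213 0.86449188] [ 0.95371668 -0.00959212 -3.05413907] 508.6499413873215 [-0.12899577  0.          0.          0.          0.        ]
barrel [(array([268., 365.]), 0.87), (array([210., 378.]), 0.87), (array([174., 388.]), 0.86)] [(array([337., 232., 399., 290.]), 0.89), (array([356., 183., 410., 230.]), 0.84), (array([365., 144., 407., 185.]), 0.66)]
fixture [] [(array([236., 162., 310., 247.]), 0.65)]
barrel_home [(array([233., 279.]), 0.65)] [(array([239., 163., 306., 244.]), 0.77)]
stop_face [(array([197., 290.]), 0.82)] [(array([268., 174., 309., 205.]), 0.66)]
stop_outer [(array([181., 297.]), 0.8)] [(array([269., 173., 310., 204.]), 0.7)]
piston [(array([266., 273.]), 0.91), (array([198., 289.]), 0.45)] [(array([256., 240., 287., 276.]), 0.76)]
bearing [(array([193., 337.]), 0.62), (array([148., 328.]), 0.27)] []
head [(array([149., 329.]), 0.83)] [(array([315., 135., 342., 158.]), 0.94)]
top [0.44171117 0.02730127 1.10378826] [ 9.46806211e-02  1.54076354e-03 -1.57046319e+00] 413.07562683864757 [-0.02147015  0.          0.          0.          0.   
[... 891 characters left out ...]
.]), 0.73)]
{'time': 1.7, 'joints': array([-1.32040474e+00,  1.30387725e-01,  1.48824731e+00, -2.23168823e-05,
        1.52297405e+00, -8.53747806e-02]), 'joint_vel': array([-1.33391249e-03,  9.01931272e-05,  5.48552993e-04,  7.19137159e-05,
        2.24144433e-04,  4.21224423e-04]), 'joint_torque': array([-9.12250107e-04, -5.59749413e+01, -4.92039835e+01,  7.67773041e-02,
        2.27300765e-02,  1.94725072e-05]), 'eef_pos': array([ 0.19772128, -0.56647811,  0.21861655]), 'orientation': array([-3.14157438e+00,  2.08092702e-05,  3.35767430e-01]), 'force': array([ 0.80920547, -0.57163347, -0.27340769]), 'ft_torque': array([-0.01526511,  0.03749179,  0.01154785]), 'width': 0.09280254961114373}
```

View pics/top0.png

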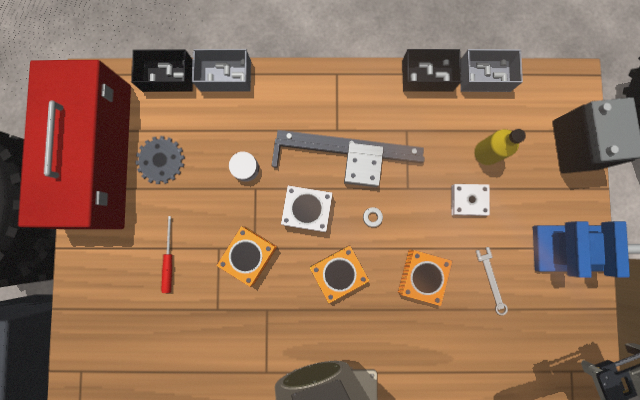

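View pics/side0.png

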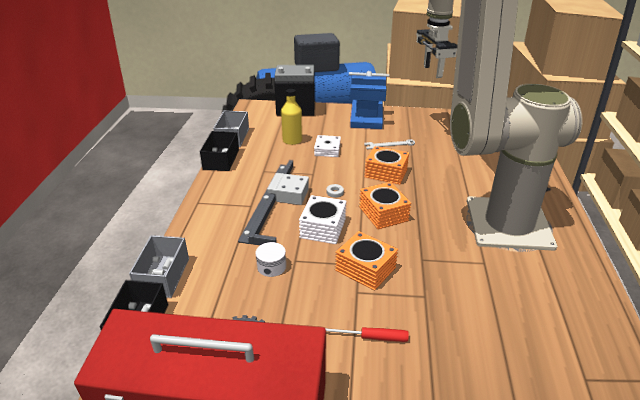

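The top view shows the silver barrel at pixel (col 306, row 208), the fixture corner near (278,150), the stop at (364,164), the bearing at (373,217) and the piston at (243,165). These could be mistaken for the barrel: orange look-alikes at (246,256), (340,275) and (427,278), and the low silver head at (471,199). I choose the silver one with the large dark bore at (306,208). Next I check it in a close crop and measure it with depth.

Run:
```python
from h import *
c=cam("top"); np.save("top0.npy",c,allow_pickle=True)
f=c["frame"]; crop=f[115:245,215:440]
cv2.imwrite("pics/crop0.png",cv2.resize(crop[:,:,::-1],None,fx=3.5,fy=3.5,interpolation=cv2.INTER_CUBIC))
v,u=np.mgrid[0:400,0:640]; 
P=unproj(c,np.c_[u.ravel(),v.ravel()],depth=c["depth"].ravel()).reshape(400,640,3)
np.save("P0.npy",P)
Z=P[:,:,2]
def st(m,n): print(n,m.sum(),Z[m].min() if m.any() else 0,np.median(Z[m]),P[m].mean(0))
# table level
print("table",np.median(Z[225:235,300:360]), Z[208,322],Z[150,285],Z[141,320],Z[156,365],Z[208,306])
def win(a,b,cc,d):
    m=np.zeros((400,640),bool); m[a:b,cc:d]=1; return m
for n,w,lo,hi in(("barrel",win(178,238,272,340),.05,.08),("stop",win(138,192,340,390),.033,.06),("rail",win(125,170,270,430),.018,.034),("piston",win(148,186,225,262),.04,.06),("bearing",win(204,230,360,388),.009,.025)):
    m=w&(Z>lo)&(Z<hi)&(c["depth"]>0); st(m,n)
    r=cv2.minAreaRect(P[m][:,:2].astype(np.float32)*1000); print("  rect",r, cv2.boxPoints(r).round(1).tolist())
```

```text
table 0.0007167091026442085 0.06262523214979798 -0.000449503400618001 0.0038126863263823196 0.048811193139457254 0.06630973365641735
barrel 1802 0.050350765952862364 0.06272902386842905 [0.52262962 0.07214083 0.06271649]
  rect ((523.0780639648438, 72.24100494384766), (115.99394226074219, 99.99911499023438), 80.64632415771484) [[464.29998779296875, 23.100000381469727], [563.0, 6.900000095367432], [581.7999877929688, 121.30000305175781], [483.20001220703125, 137.60000610351562]]
stop 1368 0.033188962625921414 0.04503121997039872 [ 0.63918312 -0.07539415  0.0449878 ]
  rect ((640.567138671875, -75.60198974609375), (89.96836853027344, 104.31013488769531), 83.09956359863281) [[583.4000244140625, -114.0], [686.9000244140625, -126.5], [697.7000122070312, -37.20000076293945], [594.2000122070312, -24.700000762939453]]
rail 795 0.018005782815059046 0.02602540420833921 [0.67887316 0.00185143 0.02582574]
  rect ((668.8757934570312, -36.691650390625), (403.25115966796875, 72.57979583740234), 88.62079620361328) [[627.7000122070312, -237.39999389648438], [700.2999877929688, -239.10000610351562], [710.0, 164.0], [637.4000244140625, 165.6999969482422]]
piston 615 0.040209803389804843 0.05042324029278045 [0.63530003 0.23853683 0.05023448]
  rect ((635.8786010742188, 239.42434692382812), (71.16629028320312, 71.13880157470703), 19.09236717224121) [[590.5999755859375, 261.3999938964844], [613.9000244140625, 194.1999969482422], [681.0999755859375, 217.5], [657.9000244140625, 284.70001220703125]]
bearing 227 0.009351249345951329 0.014744147979340427 [ 0.50387178 -0.10088317  0.01473243]
  rect ((504.3428649902344, -101.36994934082031), (48.684730529785156, 51.02655792236328), 44.747005462646484) [[469.1000061035156, -100.4000015258789], [505.0, -136.60000610351562], [539.5999755859375, -102.4000015258789], [503.70001220703125, -66.0999984741211]]
```

View pics/crop0.png

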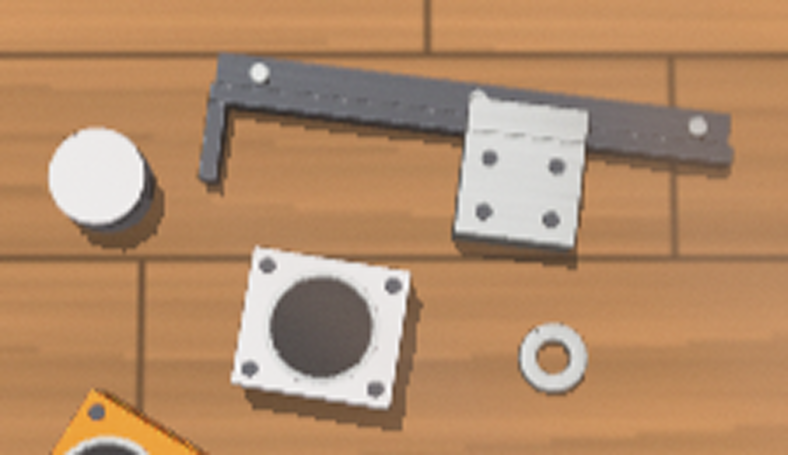

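The crop confirms the silver barrel (large bore, 62.7 mm top height, 116x100 rectangle). Next I fit the fixture lines.

Run:
```python
from h import *
P=np.load("P0.npy"); Z=P[:,:,2]
m=np.zeros(Z.shape,bool); m[125:172,270:430]=1; m&=(Z>.024)&(Z<.028)
p=P[m][:,:2]
yaw=np.deg2rad(-6.9); 
for it in range(4):
    ex=np.array([np.cos(yaw),np.sin(yaw)]); ey=np.array([-ex[1],ex[0]])
    a=p@ex; b=p@ey
    bmax=b.max()
    # rail front edge: per bins of b min a
    B=[];A=[]; A2=[]
    for t in np.arange(bmax-.38,bmax-.03,.006):
        s=(b>=t)&(b<t+.006)
        if s.sum()>2 and not(-.13<t<-.02 and False):
            B.append(b[s][a[s].argmin()]);A.append(a[s].min());A2.append(a[s].max())
    B=np.array(B);A=np.array(A);A2=np.array(A2)
    ok=abs(A2-np.median(A2))<.004
    k2=np.polyfit(B[ok],A2[ok],1)
    ok1=abs(A-np.median(A))<.004
    k=np.polyfit(B[ok1],A[ok1],1)
    print(np.rad2deg(yaw),k,k2,ok1.sum(),ok.sum(),A[ok1].std(),np.median(A),np.median(A2))
    yaw-= np.arctan((k[0]+k2[0])/2)
f=a<np.median(A)-.008
print("fence b range",b[f].min(),np.percentile(b[f],[5,50,95]),b[f].max(),"a min",a[f].min(), "rail b",b.min(),b.max())
print(np.rad2deg(yaw))
x0=np.median(A)
for n,(w,lo,hi) in dict(barrel=((178,238,272,340),.06,.065),stop=((138,192,340,390),.043,.047)).items():
    mm=np.zeros(Z.shape,bool); mm[w[0]:w[1],w[2]:w[3]]=1; mm&=(Z>lo)&(Z<hi); q=P[mm][:,:2]
    print(n,"a",(q@ex).min(),(q@ex).max(),"b",(q@ey).min(),(q@ey).max())
```

```text
-6.9 [0.00278573 0.67428091] [-9.40278899e-05  6.86251972e-01] 42 44 0.0010340792780026895 0.6743846156444844 0.6863618237605296
-6.977111487273686 [0.00157768 0.67425835] [-0.00117248  0.68620437] 43 45 0.0009806738548492832 0.6742173741755254 0.686189986174946
-6.988719461063179 [0.0013751  0.67425815] [-0.00137538  0.68620473] 43 45 0.0009766715078216852 0.6742404276261469 0.6861855288437301
-6.988711437368038 [0.00137524 0.67425815] [-0.00137524  0.68620473] 43 45 0.0009766740899388336 0.6742404117006362 0.6861855209378244
fence b range 0.04782399053010151 [0.23060468 0.23730017 0.24338294] 0.24405598020889294 a min 0.6140034718040993 rail b -0.15542378612108657 0.24405598020889294
-6.988711442912918
barrel a 0.4590604934597393 0.5617231069899218 b 0.0761248657528933 0.1945172550887346
stop a 0.5930836440633735 0.6964564749896134 b -0.0420787803581759 0.04783172051551209
```

```bash
cat >> h.py <<'E'
YAW=np.deg2rad(-6.989)
ex=np.array([np.cos(YAW),np.sin(YAW)]); ey=np.array([-ex[1],ex[0]])
C=.6733*ex+.2303*ey   # fixture corner
def W(x,y,z): return np.r_[C+x*ex+y*ey,z]
def F(p): d=np.asarray(p)[...,:2]-C; return np.stack([d@ex,d@ey],-1)
RX=[np.pi,0,YAW]            # jaws along fixture y (for pushing +x)
RY=[np.pi,0,YAW+np.pi/2]    # jaws along fixture x (for pushing +y)
def cloud(c):
    v,u=np.mgrid[0:400,0:640]
    return unproj(c,np.c_[u.ravel(),v.ravel()],depth=c["depth"].ravel()).reshape(400,640,3)
E
python3 - <<'E'
from h import *
P=np.load("P0.npy");Z=P[:,:,2]
f=F(P)
print("corner",C)
# occupied objects near, in fixture frame
m=np.zeros(Z.shape,bool);m[100:310,130:520]=1;m&=(Z>.008)
n,l,s,ce=cv2.connectedComponentsWithStats(m.astype(np.uint8))
for i in range(1,n):
    if s[i,4]>40:
        q=l==i; print(s[i].tolist(),(f[q].min(0)*1000).round(),(f[q].max(0)*1000).round(),Z[q].max().round(3))
        if s[i,4]>1000:
            r=cv2.minAreaRect((f[q&(Z>Z[q].max()-.01)]*1000).astype(np.float32)); print("   ",r, cv2.boxPoints(r).round().tolist())
for p,o in((W(-.163,-.19,.02),RY),(W(-.23,-.063,.02),RX),(W(-.04,-.3,.02),RY),(W(-.163,-.17,.15),RY)):
    print(manip.inverse_kinematics(p,o))
E
```

```text
corner [0.69631969 0.14666244]
[474, 128, 46, 37, 1137] [-238. -590.] [  82. -149.] 1.104
    ((-238.19293212890625, -149.4547119140625), (0.0, 0.0), 0.0) [[-238.0, -149.0], [-238.0, -149.0], [-238.0, -149.0], [-238.0, -149.0]]
[272, 139, 153, 48, 2338] [-238. -387.] [34. 14.] 1.104
    ((-238.19293212890625, -149.4547119140625), (0.0, 0.0), 0.0) [[-238.0, -149.0], [-238.0, -149.0], [-238.0, -149.0], [-238.0, -149.0]]
[229, 151, 30, 30, 688] [-238. -149.] [-35. 120.] 1.104
[452, 183, 37, 32, 1126] [-238. -566.] [ -40. -149.] 1.104
    ((-238.19293212890625, -149.4547119140625), (0.0, 0.0), 0.0) [[-238.0, -149.0], [-238.0, -149.0], [-238.0, -149.0], [-238.0, -149.0]]
[281, 185, 52, 47, 1823] [-238. -155.] [-111.  -36.] 1.104
    ((-238.19293212890625, -149.4547119140625), (0.0, 0.0), 0.0) [[-238.0, -149.0], [-238.0, -149.0], [-238.0, -149.0], [-238.0, -149.0]]
[363, 207, 20, 20, 232] [-238. -294.] [-136. -149.] 1.104
[161, 216, 12, 77, 468] [-422. -149.] [-225.  268.] 1.104
[216, 226, 61, 61, 1995] [-374. -149.] [-228.  111.] 1.104
    ((-238.19293212890625, -149.4547119140625), (0.0, 0.0), 0.0) [[-238.0, -149.0], [-238.0, -149.0], [-238.0, -149.0], [-238.0, -149.0]]
[310, 245, 59, 58, 1922] [-390. -271.] [-238. -121.] 1.104
    ((-238.19293212890625, -149.4547119140625), (0.0, 0.0), 0.0) [[-238.0, -149.0], [-238.0, -149.0], [-238.0, -149.0], [-238.0, -149.0]]
[399, 250, 53, 56, 2078] [-363. -473.] [-235. -149.] 1.104
    ((-238.19293212890625, -149.4547119140625), (0.0, 0.0), 0.0) [[-238.0, -149.0], [-238.0, -149.0], [-238.0, -149.0], [-238.0, -149.0]]
[-1.43360723e-01  8.93447322e-02  1.91476955e+00 -4.44089210e-16
  1.13747837e+00 -2.13796613e-02]
[ 1.30619644e-01 -1.21020575e-02  2.01925271e+00 -4.44089210e-16
  1.13444201e+00  1.82339703e+00]
[-0.31204618  0.39822572  1.54929082  0.          1.19407611 -0.19006512]
[-1.04166222e-01 -6.05098683e-02  1.81015863e+00 -4.44089210e-16
  1.39194389e+00  1.78148392e-02]
```

Run:
```python
from h import *
P=np.load("P0.npy");Z=P[:,:,2]
f=F(P)
for w in((226,287,216,277),(245,303,310,369)):
    m=np.zeros(Z.shape,bool);m[w[0]:w[1],w[2]:w[3]]=1;m&=(Z>.06)&(Z<.066)
    r=cv2.minAreaRect((f[m]*1000).astype(np.float32)); print(r[2],cv2.boxPoints(r).round().tolist())
```

```text
65.61095428466797 [[-375.0, 21.0], [-269.0, -28.0], [-228.0, 64.0], [-334.0, 112.0]]
35.56825256347656 [[-392.0, -179.0], [-324.0, -273.0], [-242.0, -215.0], [-310.0, -121.0]]
```

Run:
```python
from h import *
T=lambda:round(manip.get_state()["time"],2)
manip.grip(0.05)
manip.move_ptp(W(-.163,-.182,.16),RY); print(T())
manip.movel(W(-.163,-.182,.018),vel=.15); print(T(),manip.get_state()["force"])
print(manip.movel(W(-.163,-.1285,.018),vel=.04,contact_N=20)); s=manip.get_state(); print(T(),s["force"],F(s["eef_pos"]),s["eef_pos"],s["width"])
c=cam("top"); cv2.imwrite("pics/top1.png",cv2.resize(c["frame"][100:300,200:440,::-1],None,fx=3,fy=3))
```

```text
4.88
5.98 [0.05311778 0.27213723 0.25929172]
False
7.47 [ 0.93633681 -2.33628065  1.4558974 ] [-0.16297082 -0.12838529] [0.51893805 0.0390612  0.01804946] 0.04978670621604813
```

View pics/top1.png

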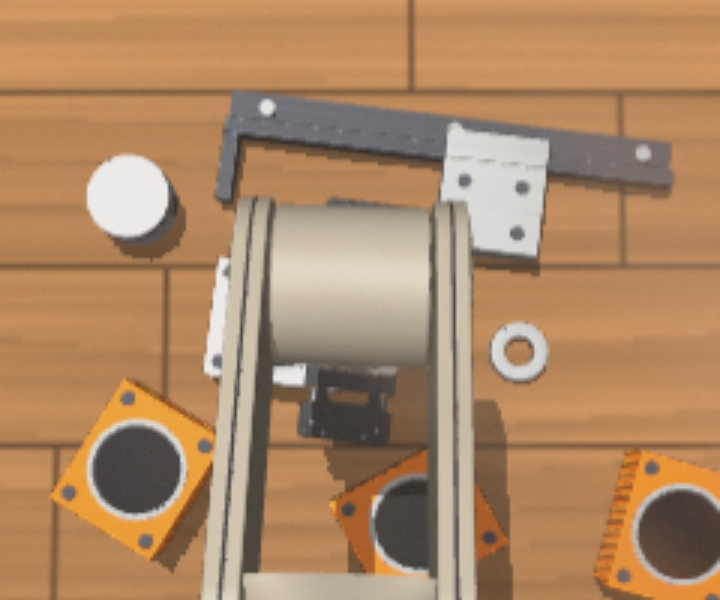

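The arm covers most of the barrel in this view, but its left edge, crop (205-228, 258-375), has moved toward the fence line and looks parallel to it. Nothing else has moved.

```bash
cat >> h.py <<'E'
def left_edge(c,lo=.0605,hi=.0645):
    P=cloud(c); f=F(P); Z=P[:,:,2]; fr=c["frame"].astype(int)
    m=(Z>lo)&(Z<hi)&(c["depth"]>0)&(f[...,0]>-.23)&(f[...,0]<.01)&(f[...,1]>-.2)&(f[...,1]<.02)&(fr.max(2)-fr.min(2)<40)
    q=f[m]; out=[]
    for t in np.arange(q[:,0].min()+.004,q[:,0].max()-.004,.006):
        s=(q[:,0]>=t)&(q[:,0]<t+.006)
        if s.sum(): out.append((t+.003,q[s,1].max()))
    return np.array(out),q
E
python3 - <<'E'
from h import *
T=lambda:round(manip.get_state()["time"],2)
manip.movel(W(-.163,-.140,.018),vel=.1)
c=cam("top"); o,q=left_edge(c); ok=o[:,1]>-.03;print((o*1000).round(1)[::2].tolist(),np.rad2deg(np.polyfit(o[ok,0],o[ok,1],1)[0]),q.min(0),q.max(0))
manip.movel(W(-.163,-.145,.12),vel=.2)
manip.move_ptp(W(-.240,-.063,.12),RX)
c=cam("top"); o,q=left_edge(c); print(q.min(0),q.max(0))
cv2.imwrite("pics/top2.png",cv2.resize(c["frame"][100:300,200:440,::-1],None,fx=3,fy=3))
r=cv2.minAreaRect((q*1000).astype(np.float32)); print(r,T())
E
```

```text
[[-208.3, -3.4], [-196.3, -4.2], [-184.3, -2.2], [-172.3, -3.9], [-160.3, -2.0], [-148.3, -4.9], [-136.3, -3.2], [-124.3, -2.2]] -0.010156343344225154 [-0.21525219 -0.09994476] [-0.11602694 -0.00196998]
[-0.20228155 -0.11773454] [-0.11563792 -0.00196249]
((-158.8652801513672, -59.87279510498047), (115.91339874267578, 86.50309753417969), 89.81835174560547) 10.09
```

View pics/top2.png

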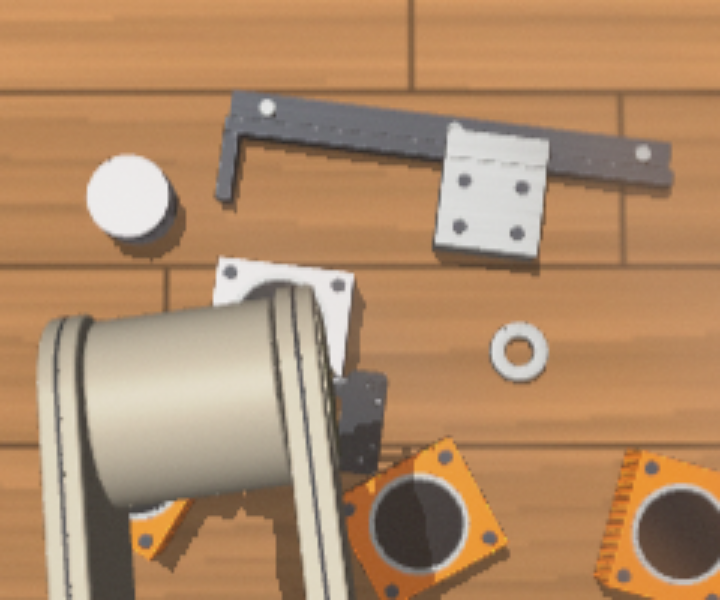

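Run:
```python
from h import *
T=lambda:round(manip.get_state()["time"],2)
manip.movel(W(-.240,-.060,.018),vel=.15)
manip.movel(W(-.225,-.060,.018),vel=.05)
print(manip.movel(W(-.176,-.066,.018),vel=.045,contact_N=20)); s=manip.get_state(); print(T(),s["force"],F(s["eef_pos"]))
c=cam("top"); o,q=left_edge(c); print((o*1000).round(1)[::2].tolist(),q.min(0),q.max(0))
cv2.imwrite("pics/top3.png",cv2.resize(c["frame"][100:300,200:440,::-1],None,fx=3,fy=3))
r=cv2.minAreaRect((q*1000).astype(np.float32)); print(r,T())
```

```text
False
12.62 [-5.51017352  0.66587604  3.53869328] [-0.17702338 -0.06585689]
[[-124.9, -122.4], [-112.9, -118.7], [-100.9, -116.7], [-88.9, -112.7], [-76.9, -9.0]] [-0.13185392 -0.12337524] [-0.06749039 -0.00795963]
((-78.71934509277344, -76.49115753173828), (129.6237335205078, 57.18842697143555), 65.20989227294922) 12.68
```

View pics/top3.png

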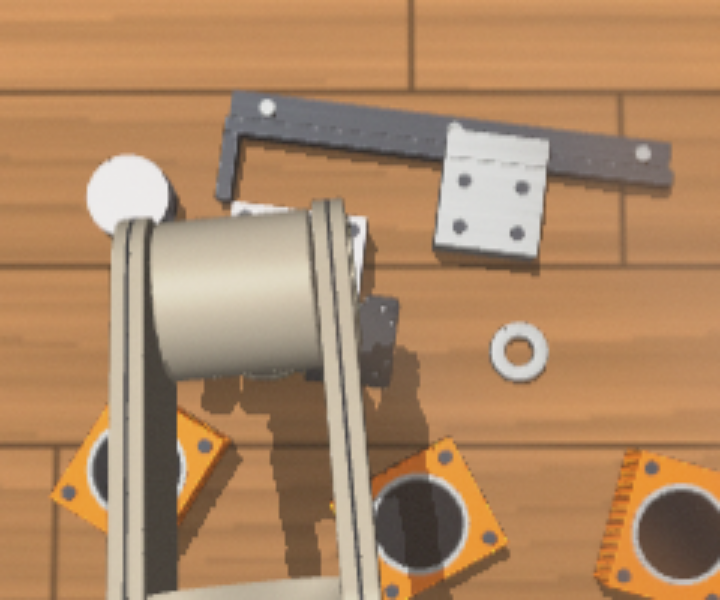

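The barrel clears the fence tip by about 8 mm and stays square. I continue to the rail.

Run:
```python
from h import *
T=lambda:round(manip.get_state()["time"],2)
print(manip.movel(W(-.115,-.066,.018),vel=.05,contact_N=25)); s=manip.get_state(); print(T(),s["force"],F(s["eef_pos"]))
print(manip.movel(W(-.105,-.066,.018),vel=.02,contact_N=12)); s=manip.get_state(); print(T(),s["force"],F(s["eef_pos"]))
manip.movel(W(-.135,-.066,.018),vel=.1)
manip.movel(W(-.135,-.066,.11),vel=.2)
manip.move_ptp(W(-.055,-.152,.12),RY)
c=cam("top"); o,q=left_edge(c); print((o*1000).round(1)[::2].tolist(),q.min(0),q.max(0),T())
cv2.imwrite("pics/top4.png",cv2.resize(c["frame"][100:300,200:440,::-1],None,fx=3,fy=3))
c=cam("side");cv2.imwrite("pics/side4.png",cv2.resize(c["frame"][100:300,200:440,::-1],None,fx=3,fy=3))
```

```text
False
14.04 [-5.66867755  1.15180828  4.41024483] [-0.11606956 -0.06596761]
True
14.45 [ 0.53016876  0.54084076 -0.09101598] [-0.11075503 -0.06595192]
[[-93.2, -7.9], [-81.2, -8.7], [-69.2, -7.7], [-57.2, -8.1], [-45.2, -9.9], [-33.2, -7.8], [-21.2, -8.4], [-9.2, -7.6]] [-0.10022326 -0.11355441] [ 0.00010727 -0.00741595] 17.02
```

View pics/top4.png

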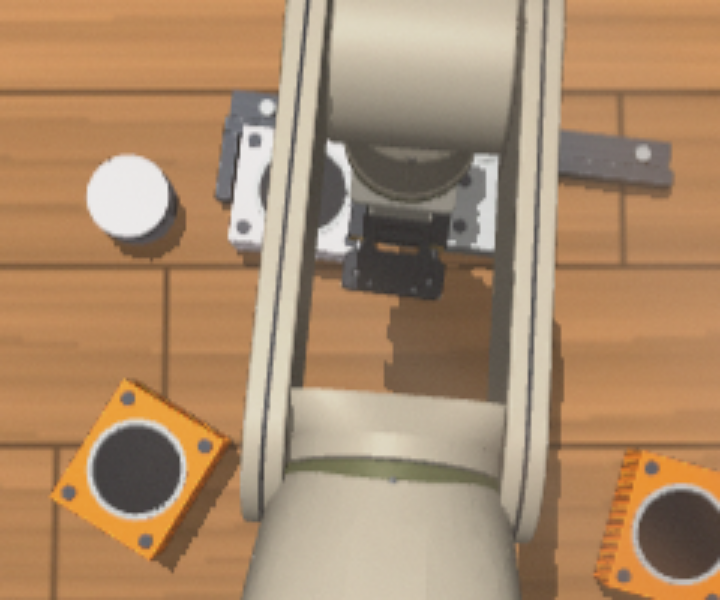

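View pics/side4.png

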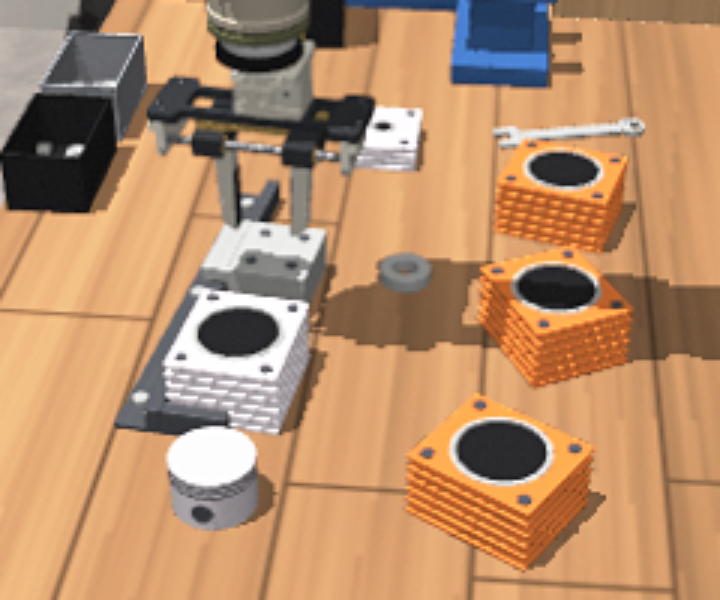

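The barrel is flush on the rail (x −100…0) with about a 7.5 mm gap to the fence, and the fingers have room between it and the stop. I push into the corner.

Run:
```python
from h import *
T=lambda:round(manip.get_state()["time"],2)
manip.movel(W(-.055,-.152,.018),vel=.12)
print(manip.movel(W(-.055,-.130,.018),vel=.04,contact_N=25)); s=manip.get_state(); print(T(),s["force"],F(s["eef_pos"]))
print(manip.movel(W(-.055,-.119,.018),vel=.02,contact_N=12)); s=manip.get_state(); print(T(),s["force"],F(s["eef_pos"]))
manip.movel(W(-.055,-.150,.018),vel=.1)
manip.movel(W(-.055,-.150,.11),vel=.2)
manip.grip(0)
manip.move_ptp(W(-.13,-.31,.13),RY)
c=cam("top"); P=cloud(c);f=F(P);Z=P[:,:,2]
for n,lo,hi in(("barrel",.0605,.0645),("stop",.043,.047)):
    m=(Z>lo)&(Z<hi)&(f[...,0]>-.12)&(f[...,0]<.04)&(f[...,1]>-.29)&(f[...,1]<.02)&(c["depth"]>0)
    r=cv2.minAreaRect((f[m]*1000).astype(np.float32)); print(n,r,f[m].min(0),f[m].max(0))
print(T())
cv2.imwrite("pics/top5.png",cv2.resize(c["frame"][100:300,200:440,::-1],None,fx=3,fy=3))
```

```text
False
18.77 [ 0.35153206 -1.2341691   0.80956151] [-0.05479134 -0.12969959]
True
19.13 [ 1.12131681 -1.57304634  1.31674838] [-0.05530358 -0.12689556]
barrel ((-49.96014404296875, -58.10374450683594), (100.23863220214844, 115.97478485107422), 0.02847307361662388) [-0.10005281 -0.11610279] [ 0.00017832 -0.00011817]
stop ((-34.85687255859375, -164.31704711914062), (107.04199981689453, 221.70809936523438), 5.620701313018799) [-0.09897786 -0.27235674] [ 0.02282719 -0.0592379 ]
21.82
```

View pics/top5.png

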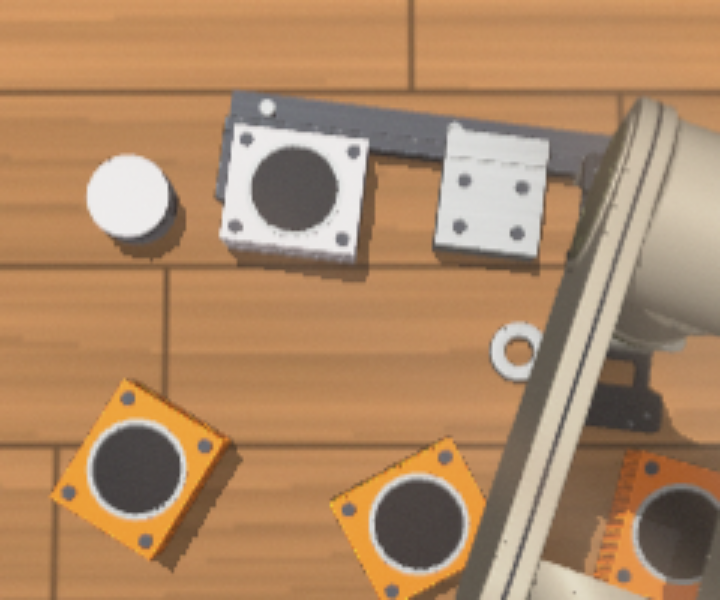

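The barrel is home to within about 0.1 mm and 0.03°. Now the stop.

Run:
```python
from h import *
T=lambda:round(manip.get_state()["time"],2)
manip.movel(W(-.041,-.302,.13),vel=.25)
manip.movel(W(-.041,-.302,.024),vel=.15)
print(manip.movel(W(-.041,-.223,.024),vel=.045,contact_N=25)); s=manip.get_state(); print(T(),s["force"],F(s["eef_pos"]))
print(manip.movel(W(-.041,-.208,.024),vel=.02,contact_N=10)); s=manip.get_state(); print(T(),s["force"],F(s["eef_pos"]))
manip.movel(W(-.041,-.265,.024),vel=.1)
manip.movel(W(-.041,-.270,.16),vel=.2)
manip.move_ptp(W(-.13,-.40,.24),RY)
c=cam("top"); P=cloud(c);f=F(P);Z=P[:,:,2]
for n,lo,hi in(("barrel",.0605,.0645),("stop",.043,.047)):
    m=(Z>lo)&(Z<hi)&(f[...,0]>-.12)&(f[...,0]<.04)&(f[...,1]>-.22 )&(f[...,1]<(.02 if n=="barrel" else -.112))&(c["depth"]>0)
    r=cv2.minAreaRect((f[m]*1000).astype(np.float32)); print(n,r,f[m].min(0),f[m].max(0))
print(T())
cv2.imwrite("pics/top6.png",c["frame"][:,:,::-1])
c=cam("side");cv2.imwrite("pics/side6.png",cv2.resize(c["frame"][100:300,200:440,::-1],None,fx=3,fy=3))
```

```text
False
25.1 [ 1.70668506 -1.44440479 -0.591203  ] [-0.0409899  -0.22289008]
True
25.57 [-0.12233205 -1.54475091  1.66981405] [-0.04128051 -0.21683476]
barrel ((-50.068965911865234, -58.19940948486328), (115.9556884765625, 100.06517791748047), 89.9036865234375) [-0.10019169 -0.11614606] [ 4.27415863e-05 -1.69271487e-04]
stop ((-28.61902618408203, -161.02098083496094), (103.29608917236328, 89.76375579833984), 0.029572710394859314) [-0.08027511 -0.20589703] [ 0.02304037 -0.11614151]
27.82
```

View pics/top6.png

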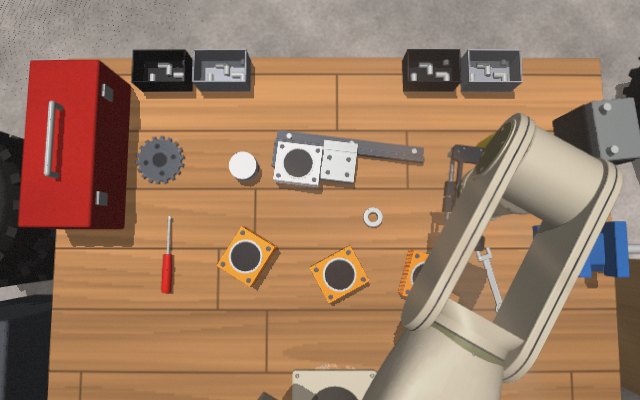

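View pics/side6.png

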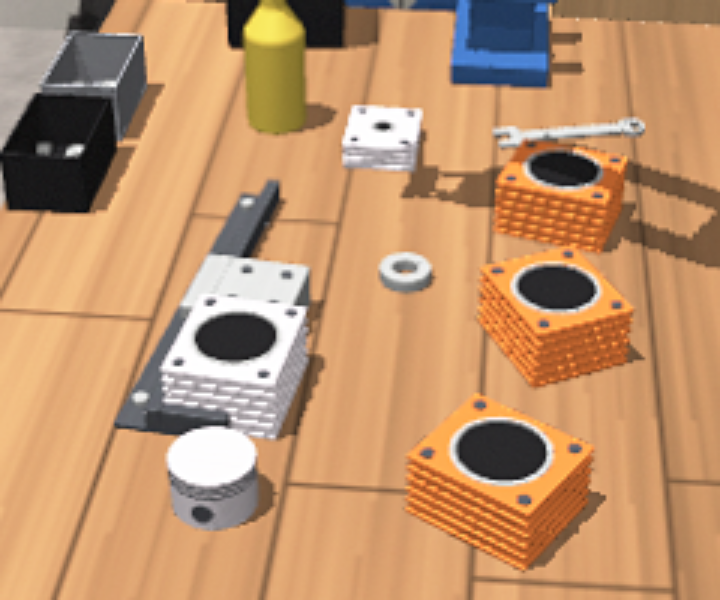

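The barrel (298,163) is in the corner, the stop (340,161) sits against it, the bystanders are undisturbed, and the hand is clear. I hand it in.

```bash
python3 -c "
from station import manip
manip.job_done(); print(manip.get_state()['time'])"
```

```text
the job is handed in; nothing more can be done
the job is handed in; nothing more can be done
```

The barrel is boxed in at the corner of the fixture, done by pushing only, and I handed the job in at about 28 s of the 45 s allowed.

**What I did:** I squared the silver barrel up and slid it toward the fence. I then pushed it flush to the rail and on into the corner. Last, I pushed the sliding stop along the rail until it met the barrel.

**Last checks (depth image after the hand had moved away):**
- **Barrel:** its centre is at fixture (−50.1, −58.2) mm against a home of (−50, −58), about 0.1° out of line.
- **Stop:** its face is 116.1 mm from the fence, against 116 mm when snug.
- **Bystanders:** all the ones in view look undisturbed in the final pictures. I compared these by eye and did not measure them.

**What didn't go to plan:** the first push carried the barrel about 3 mm further than intended, because the fingers are effectively about 19 mm thick, not 15 mm. I corrected it on the next push by angling slightly away from the fence tip. No other check failed or disagreed.

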